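# Clamp a printing block in the bench clamp

### The job

Slide the dark wooden printing block with the carved pattern, upright, down into the close-fitting slot of the bench clamp until it stands on the slot's floor, and let go of it. Then pump the clamp's red trigger (never push the sliding bar or the nose itself) until the yellow sprung nose meets the block and is gently pressed in about half way; never press it in to its end. Finish while still holding the trigger pulled so that the pressure stays on, and leave the other things on the table alone.

Things in the scene. Friction and masses are not known exactly. Their poses are not given: they have to be found in the camera images.
- clamp: Bench clamp on a plywood base 380 x 130 x 12 mm, fixed to the table. Origin: table surface under the middle of the slot. x: the way the nose travels, towards the block (roughly to the robot's left); y: along the slot; z up. From +x to -x: slot holder, nose, sliding bar, blue housing with red trigger, fixed black hand grip. Bar and nose lie below 60 mm, back to x -275 mm.
- slot_floor (a point): Middle of the slot's floor, 12 mm above the table (axes as clamp). The slot takes the block on edge: 24.5 mm along x, 94 mm along y; walls to 44 mm above the table, then flared lips to 53 mm. On the nose side only the ends are walled, so the nose can pass. A seated block's centre is 45 mm above this point, within 2 mm of its axis; hold it by its upper half, as the lips hide the lower.
- block_mid (a point): Centre of the dark wooden printing block with a pale carved relief on both faces: 22 mm thick (x), 90 mm wide (y), 90 mm tall (z), 0.08 to 0.17 kg. Starts upright on its 22 x 90 mm edge on the table (centre 45 mm up), left or right of the clamp. Either face may look to the nose.
- block: The same dark printing block; origin at the centre of its underside, 45 mm below block_mid, same axes.
- trigger_top (a point): Middle of the round top end (24 mm across, 26 mm wide along clamp y) of the red trigger, a lever 14 mm thick, 26 mm wide, 95 mm from pivot to this point. At rest it leans 0.25 rad to clamp +x: this point is 172 mm above the table, 24 mm to +x of the pivot. Pull it towards the black grip (clamp -x); 40 mm stay clear between them at full pull. The space on its +x side is free above 95 mm.
- pivot (a point): The trigger's pivot axis (along clamp y), 80 mm above the table, at clamp x -170 mm. Blue housing around it: x -120 to -210 mm, 48 mm wide, top 95 mm above the table. Fixed black hand grip: x -237 to -261 mm, 30 mm wide, top 170 mm above the table.
- trigger (a joint): Trigger angle, rad: 0 at rest, 0.5 fully pulled to -x; a spring returns it when let go. Takes 2 to 4 N at its top unloaded, up to about 11 N at working pressure. There is no catch: with the nose pressed, letting the trigger go slackens the nose to less than 3 mm; before contact the bar just stays where it is.
- bar (a joint): Travel of the sliding bar from its rear stop towards the block, m (0 to 0.075); starts at 0.004 to 0.026, leaving 18 to 40 mm between nose and block. The trigger drives it by a ratchet of 4.5 mm pitch: per pull up to 4.5 mm lost motion, then about 29 mm of bar travel per rad; a full pull and return moves it on by 13.5 mm.
- nose (a joint): How far the yellow sprung nose with its black rubber pad is pressed into the bar's head, in m: 0 free, 0.016 pressed to its end. Spring 1.2 N per mm, about 2 N preload. Half way is 0.008.
- nose_face (a point): Centre of the nose pad's front face (32 mm disc, 42 mm above the table); when free its distance to the block face is the remaining gap.
- lino_block: Bystander: printing block of the same size in pale wood with green faces, standing on the other side of the clamp. Origin at its underside.
- ink_jar: Bystander: jar 60 mm across, 70 mm tall.
- tape_roll: Bystander: cardboard-brown ring 90 mm across, 24 mm high, in front of the clamp.
- brush_mug: Bystander: blue cup 76 mm across, 95 mm tall.
- brayer: Bystander: ink roller with wooden handle, 170 mm long, 34 mm high.
- eraser: Bystander: white eraser 55 x 22 x 13 mm.
- paint_tin: Bystander: tin with an orange band, 84 mm across, 110 mm tall.
Mind the look-alikes: they are no part of the job. Leave any orange look-alike of the block alone.

How it is judged:
On the way, in this order (a step that is already met when the one before it is completed fails the run):
1. the block stands upright on the slot's floor and has been let go (horizontal distance between block_mid and slot_floor below 0.0045 m and z of block_mid in the frame of slot_floor below 0.0475 m and angle between block_mid's own z axis and vertical below 0.06 rad and angle between the x axis of block_mid and the x axis of clamp, either way round below 0.09 rad and contact force between the fingers and block below 0.3 N), for 0.2 s.
2. the nose, driven by the trigger, touches the block and starts to be pressed in (all of step 1 and value of joint nose above 0.0025 m and value of joint trigger above 0.02 rad), for 0.1 s.
At the end, for the whole second after the job is handed in: The block is seated (centre within 4.5 mm of the slot's axis, on the floor within 2.5 mm, upright and in line with the slot), not touched by the fingers; the nose is pressed in 4.5 to 11.5 mm of its 16 mm against the block, while the robot still holds the trigger pulled (more than 1.5 N) (all of step 1 and value of joint nose between 0.0045 and 0.0115 m and contact force between block and clamp above 6 N and value of joint trigger above 0.04 rad and contact force between any of the fingers, the arm and clamp above 1.5 N and linear speed of block below 0.02 m/s); the arm keeps its last pose, push and grip.
It fails at once if the nose is pressed in to its end (more than 14.5 mm): the block is crushed (value of joint nose above 0.0145 m).
It fails at once if the robot pushes the sliding bar or nose directly (contact force between any of the fingers, the arm and bar above 3 N).
It fails at once if a bystander is moved by more than 40 mm (distance of any of lino_block, ink_jar, tape_roll, brush_mug, brayer, eraser, paint_tin from where it was at the start of the episode above 0.04 m).
It also fails if it takes over 64 s, if anything falls off the work surface, if the arm or the gripper's body presses on something with over 40 N, if the wrist force passes 120 N, or if a joint passes its speed limit or range.

### The arm

A 6-joint arm with a two-finger parallel gripper is mounted at the origin on the work surface. World frame = base frame: x ahead of the robot, y to its left, z up, the work surface at z = 0. Lengths are in m, angles in rad, forces in N, time in s.
With the tool pointing down it reaches from about 0.425 to 0.95 m from the base axis. Payload 3.5 kg.
Tool frame: the origin (TCP) lies between the finger pads; the fingertips stand 17 mm ahead of it and the grasp point (between the pads) lies 2 mm behind it; z points along the fingers, y is the line along which they close (so a half turn about z gives the same grasp; the last joint's range is limited). The gripper opens to 85 mm and grips with 20 to 120 N. Pads are 22 mm wide; open, the fingers measure 114 mm over their backs; the gripper's body (76 mm by 85 mm) begins 54 mm behind the grasp point. The pads swing forward as they close: fully open they stand 13 mm farther back than shut.
Start: joints at [-1.265, 0.286, 1.577, -0, 1.279, -0.15], TCP at [0.297, -0.606, 0.248] pointing down, gripper open.
Joint ranges: [-2.77, 2.77], [-0.9, 2.22], [0.21, 2.48], [-1.53, 4.67], [0.24, 2.81], [-2.84, 2.84]. Speed limits (rad/s): [2.79, 2.79, 3.14, 3.14, 3.14, 3.14].

### API

Orientations are given as a rotation vector (axis times angle).
In Python, from station import bot, eoat, kinematics, sensors, camera, workorder gives the robot as it stands. Calls block until the motion is done:
- bot.move_pose(position, orientation): joint-space move of the TCP to a pose.
- bot.servo_line(position, attitude=None, speed=0.15): straight line of the TCP; attitude=None keeps the orientation; speed is the mean speed in m/s.
- bot.move_j(angles): joint-space move.
- eoat.open_gripper() and eoat.clamp(strength=None): open the fingers fully, or close them until they stop; strength is the grip in N (None keeps the last).
- bot.wait(seconds).
- kinematics.solve_ik(position, orientation): joint angles nearest the present ones, or None.
- sensors.state(): the state.
- camera(name): name is "scene" or "top" or "wrist"; returns a dict with "image" (400x640x3 uint8, red, green, blue), "fx", "fy", "cx", "cy" (pixels), "k1" (the pictures are not rectified: a ray, as slopes to the right and down, at radius r is drawn at 1 + k1 r^2 times it, then the intrinsics apply), "origin" and "orientation" of the camera in the world; the wrist camera has in their place "T_tool_cam" (4x4, takes a point from camera to tool coordinates, whose origin is the TCP and whose axes are the flange's). Camera axes: x right, y down, z forward; pixel columns grow to the right and rows downward; lengths in m; the calibration is good to about 2 mm. A picture is of the moment at which its call begins: read the wrist's pose just before it. There is no depth.
A pose or a line that the arm cannot do raises bot.MotionError and nothing moves.
- workorder.job_done(): hands the job in; it is judged then, once.
The state is a dict: "clock": time; "qpos": joint angles; "dq": joint speeds; "effort": joint torques, N m; "ee_pos": TCP position; "eef_rot": TCP orientation; "force": force on the tool from outside, world axes, zero at the start; "moment": the same for the moment, N m; "width": opening from 0.0 (shut) to 1.0 (fully open); "finger_force": force on a finger pad.
Only numpy, scipy, OpenCV 4.12 (cv2) and the standard library are available. Lean on these libraries where they do the work, as an engineer would, in place of code of your own. Each camera call takes 0.05 s, during which the arm holds its last target. There are 200 camera calls.

## Working session

There is one attempt and no reset: what is moved stays moved. The work goes in short steps, each a Python script; the robot and the scene stay as the last script left them, time stands still between calls to the robot, and variables do not carry over. Pictures are saved under pics/ and viewed, at most 10 in all, crops included, and the job is handed in when it is done.

```bash
ls; mkdir -p pics
python3 - <<'E'
from station import bot, eoat, kinematics, sensors, camera, workorder
import cv2,numpy as np
for n in("scene","top"):
    c=camera(n); im=c["image"]; cv2.imwrite(f"pics/{n}0.png",im[:,:,::-1]); np.savez(f"{n}0.npz",**c)
    print({k:v for k,v in c.items() if k!="image"})
print(sensors.state())
E
```

```text
pics
{'fx': 511.065434435139, 'fy': 511.065434435139, 'cx': 309.22952070342023, 'cy': 202.3144810322526, 'k1': -0.09074398369684651, 'origin': array([ 0.94946624, -0.68031088,  1.47078128]), 'orientation': array([-2.51823412, -0.63262942,  0.18351712])}
{'fx': 460.16575725647687, 'fy': 460.16575725647687, 'cx': 315.8278084921459, 'cy': 199.6710073379387, 'k1': -0.10057696858327882, 'origin': array([0.46418165, 0.05274387, 1.318318  ]), 'orientation': array([-2.19012787,  2.17242793, -0.04656492])}
{'clock': 0.1, 'qpos': array([-1.26500502e+00,  2.87129713e-01,  1.57802495e+00,  1.20924819e-05,
        1.27863704e+00, -1.50003535e-01]), 'dq': array([-0.00036342, -0.0020647 , -0.00361791, -0.00045285,  0.00082617,
        0.00043167]), 'effort': array([ 6.78417491e-04, -4.07295656e+01, -2.93697256e+01, -1.50391015e-04,
        3.42690837e-03,  3.22693616e-06]), 'ee_pos': array([ 0.29697439, -0.60553417,  0.24705344]), 'eef_rot': array([-3.05822699e+00, -7.09278555e-01,  2.50489672e-04]), 'force': array([ 0.33673496, -0.41850685, -0.27353373]), 'moment': array([-0.03110532, -0.10160817, -0.01932758]), 'finger_force': 0.0, 'width': 1.0010891686422916}
```

View pics/top0.png

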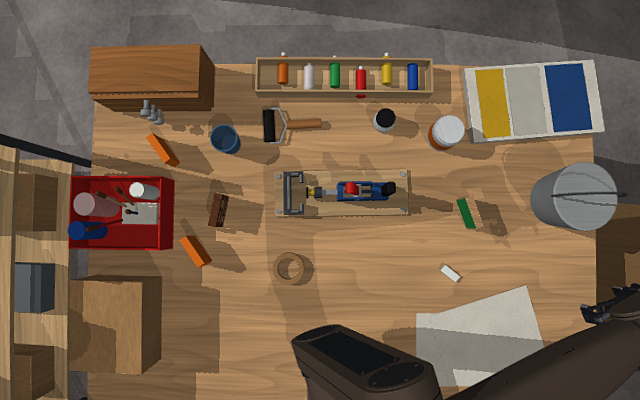

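View pics/scene0.png

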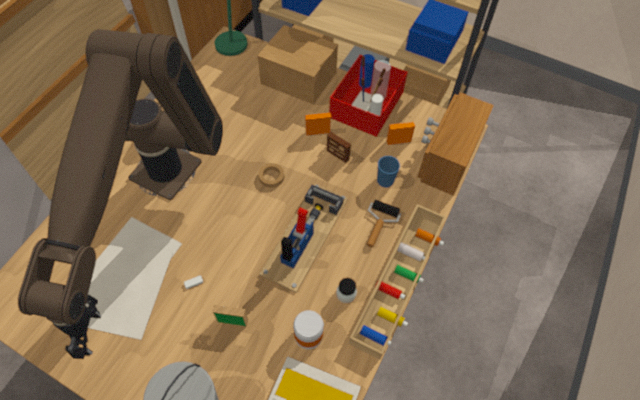

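Top view: the dark carved block is at about (218,210). The look-alikes are orange blocks at (161,149) and (194,250) and the green lino block at (468,213). The clamp runs from the slot at (292,193) to the grip at (388,187). The block at (218,210) is the only dark wooden one with a pale relief, so I'll confirm it in a crop.

```bash
cat > h.py <<'E'
import numpy as np,cv2
from scipy.spatial.transform import Rotation as R
def K(c): return np.array([[c["fx"],0,c["cx"]],[0,c["fy"],c["cy"]],[0,0,1.]]),np.array([c["k1"],0,0,0.])
def pose(c,ee=None):
    if "origin" in c: return np.array(c["origin"]),R.from_rotvec(c["orientation"]).as_matrix()
    T=np.array(c["T_tool_cam"]); Rt=R.from_rotvec(ee[1]).as_matrix()
    return ee[0]+Rt@T[:3,3],Rt@T[:3,:3]
def ray(c,uv,ee=None):
    k,d=K(c); p=cv2.undistortPoints(np.array(uv,float).reshape(-1,1,2),k,d).reshape(-1,2)
    o,r=pose(c,ee); return o,(r@np.c_[p,np.ones(len(p))].T).T
def plane(c,uv,z,ee=None):
    o,d=ray(c,uv,ee); return o+d*((z-o[2])/d[:,2])[:,None]
def proj(c,P,ee=None):
    k,d=K(c); o,r=pose(c,ee); P=(np.atleast_2d(P)-o)@r
    return cv2.projectPoints(P,np.zeros(3),np.zeros(3),k,d)[0].reshape(-1,2)
def load(f): return dict(np.load(f))
E
python3 - <<'E'
from h import *
t=load("top0.npz"); s=load("scene0.npz")
a=t["image"][150:240,185:425,::-1]; a=cv2.resize(a,None,fx=3.33,fy=3.33,interpolation=cv2.INTER_CUBIC)
b=s["image"][125:300,255:405,::-1]; b=cv2.resize(b,None,fx=1.7,fy=1.7,interpolation=cv2.INTER_CUBIC)
o=np.zeros((600,800,3),np.uint8); o[:a.shape[0],:a.shape[1]]=a[:, :800]; o[300:300+b.shape[0],:b.shape[1]]=b[:300]
cv2.imwrite("pics/crop1.png",o)
print("block",plane(t,[[218,210]],.09),"slot",plane(t,[[292,193]],.05))
E
```

```text
block [[0.50954291 0.33922472 0.09      ]] slot [[0.55986147 0.14274912 0.05      ]]
```

View pics/crop1.png

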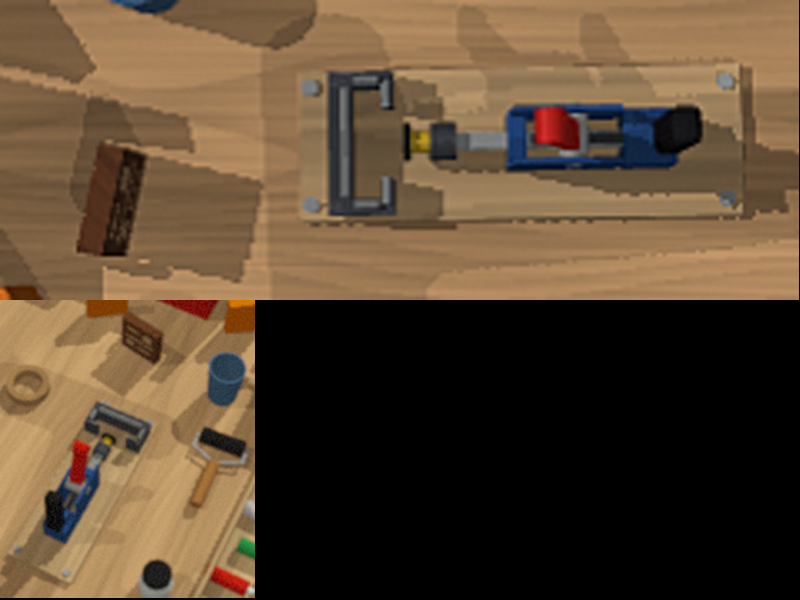

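Confirmed: the block at (218,210) is dark wood with a pale carved relief. In the crop, the clamp shows the slot holder on the left, then the yellow nose, red trigger and black grip. Next I'll measure closely with the wrist camera.

Run:
```python
from station import *
from station import bot, eoat, kinematics, sensors, camera
from h import *
c=camera("wrist"); print({k:v for k,v in c.items() if k!="image"})
T=np.array(c["T_tool_cam"]); rv=np.array([np.pi,0,0]); Rt=R.from_rotvec(rv).as_matrix()
for yaw in(0,np.pi): print(yaw,kinematics.solve_ik([.51,.34,.3],(R.from_euler('z',yaw)*R.from_rotvec(rv)).as_rotvec()))
ims=[]
for i,(p,z) in enumerate([((.51,.34),.33),((.555,.10),.33)]):
    off=Rt@T[:3,3]; pos=np.array([p[0]-off[0],p[1]-off[1],z])
    bot.move_pose(pos,rv); bot.wait(.3)
    s=sensors.state(); c=camera("wrist"); np.savez(f"w{i}.npz",**c,eep=s["ee_pos"],eer=s["eef_rot"]); ims.append(c["image"])
    print(s["clock"],s["ee_pos"],s["eef_rot"])
o=np.hstack([cv2.resize(ims[0][:,:,::-1],(400,250),interpolation=cv2.INTER_AREA),cv2.resize(ims[1][:,:,::-1],(400,250))])
cv2.imwrite("pics/w0.png",ims[0][:,:,::-1]); cv2.imwrite("pics/w1.png",ims[1][:,:,::-1])
```

```text
{'fx': 279.0895440552985, 'fy': 279.0895440552985, 'cx': 319.6611316880997, 'cy': 202.7959329662666, 'k1': -0.008806361861021681, 'T_tool_cam': array([[ 4.09661879e-04, -9.53674939e-01, -3.00838734e-01,
         7.68595258e-02],
       [ 9.99999916e-01,  3.84723476e-04,  1.42138304e-04,
         4.90352699e-05],
       [-1.98140148e-05, -3.00838767e-01,  9.53675016e-01,
        -1.25861991e-01],
       [ 0.00000000e+00,  0.00000000e+00,  0.00000000e+00,
         1.00000000e+00]])}
0 [ 4.22634483e-01  1.15763019e-01  1.68044134e+00 -4.44089210e-16
  1.34538829e+00  1.99343081e+00]
3.141592653589793 [ 0.42263448  0.11576302  1.68044134  0.          1.34538829 -1.14816184]
3.8 [0.43330787 0.33987382 0.32996839] [ 3.14155865e+00 -6.61990151e-04 -1.74749285e-05]
5.1167 [0.47807433 0.10094079 0.32994825] [-3.14149032e+00 -2.60679369e-03  1.59264694e-04]
```

View pics/w0.png

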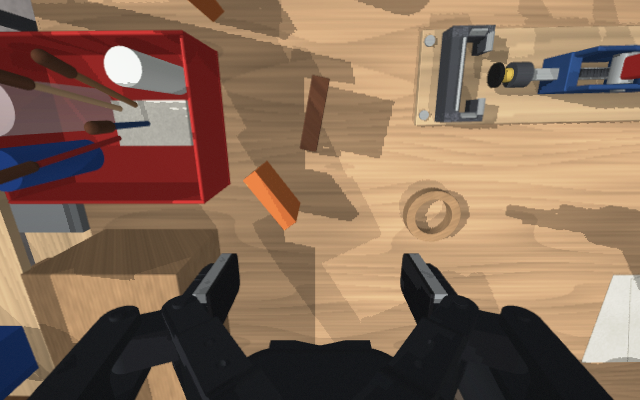

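View pics/w1.png

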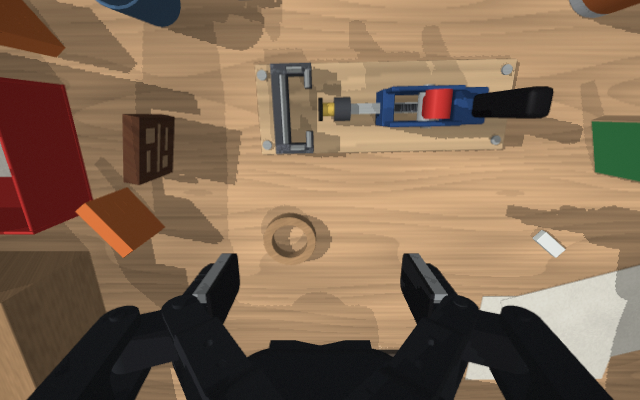

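The wrist views show the block top at w0 (315,113) and the slot holder at w1 (293,108), with the trigger top at (437,103). I'll take lower pictures of each to refine the measurements.

Run:
```python
from station import bot, sensors, camera
from h import *
w0=load("w0.npz"); ee=(w0["eep"],w0["eer"]); b=plane(w0,[[315,113]],.09,ee)[0]
w1=load("w1.npz"); e1=(w1["eep"],w1["eer"]); s0=plane(w1,[[293,108]],.05,e1)[0]
print(b,s0,"base corners",plane(w1,[[256,66],[514,58],[516,142],[261,154]],.012,e1)[:,:2])
rv=np.array([np.pi,0,0]); ims=[]
for i,(p,z) in enumerate([(s0,.20),(b,.18)],2):
    bot.move_pose([p[0]-.077,p[1],z],rv); bot.wait(.4)
    s=sensors.state(); c=camera("wrist"); np.savez(f"w{i}.npz",**c,eep=s["ee_pos"],eer=s["eef_rot"]); ims.append(c["image"][0:240,200:440,::-1])
    print(s["clock"],s["ee_pos"])
cv2.imwrite("pics/w23.png",cv2.resize(np.hstack(ims),(800,400)))
```

```text
[0.5123909 0.3455483 0.09     ] [0.56387883 0.13775165 0.05      ] base corners [[ 0.62236525  0.19325577]
 [ 0.63435438 -0.17896833]
 [ 0.51549206 -0.20685047]
 [ 0.49566154  0.19361114]]
6.1667 [0.48740886 0.13758544 0.2011272 ]
7.4833 [0.43581928 0.34492465 0.18015287]
```

View pics/w23.png

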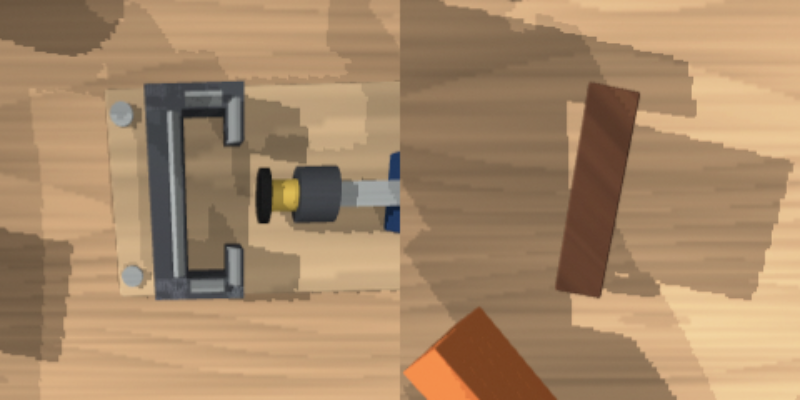

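The left half shows the slot's C-shaped holder, inner opening about (185–225, 108–268) in crop pixels. The right half shows the block's top as a clean dark quad, and the orange look-alike is separate. I'll fit edges next.

Run:
```python
from h import *
w=load("w3.npz"); ee=(w["eep"],w["eer"]); im=w["image"]
hsv=cv2.cvtColor(im,cv2.COLOR_RGB2HSV)
print("block hsv",hsv[115,318],"shadow",hsv[115,290],hsv[115,350],im[115,318],im[115,290])
m=((im[:,:,0]<110)&(np.abs(hsv[:,:,0].astype(int)-hsv[115,318,0])<6)&(hsv[:,:,1]>hsv[115,318,1]-35)).astype(np.uint8)
m[:,:270]=0; m[:,360:]=0; m[190:]=0
m=cv2.morphologyEx(m,cv2.MORPH_OPEN,np.ones((5,5),np.uint8))
cs=max(cv2.findContours(m,0,1)[0],key=cv2.contourArea)
P=plane(w,cs.reshape(-1,2),.09,ee)
r=cv2.minAreaRect((P[:,:2]*1000).astype(np.float32)); print("block rect mm",r)
w=load("w2.npz"); ee=(w["eep"],w["eer"]); im=w["image"]; hsv=cv2.cvtColor(im,cv2.COLOR_RGB2HSV)
g=(hsv[:,:,1]<70).astype(np.uint8)
for r_ in range(44,186,4): print(r_,"".join("#" if x else "." for x in g[r_,255:365]))
```

```text
block hsv [ 11 137  99] shadow [ 15  97 129] [ 15  99 168] [99 65 46] [129 105  80]
block rect mm ((510.6197814941406, 346.8865966796875), (21.731243133544922, 89.25202178955078), 79.21724700927734)
44 ..............................................................................................................
48 ..............................................................................................................
52 ...............................#############################################################..................
56 ...............................#############################################################..................
60 ................###.............############################################################..................
64 ...........#############........############################################################..................
68 ..........################......############################################################..................
72 ............#############.......#######################........................#############........
[... 2524 characters left out ...]
..........
164 ..................#############......######################################################...................
168 ...................############.......#####################################################...................
172 ........................#.............######################################################..................
176 ......................................######################################################..................
180 ..............................................................................................................
184 ..............................................................................................................
```

Run:
```python
from h import *
w=load("w2.npz"); ee=(w["eep"],w["eer"]); im=w["image"]; hsv=cv2.cvtColor(im,cv2.COLOR_RGB2HSV)
g=(hsv[:,:,1]<70).astype(np.uint8)
def run(v,lo):  # first wood run boundaries after lo
    d=np.flatnonzero(np.diff(v.astype(int))); return d+.5
L=[];Rr=[];LO=[]
for r in range(73,162):
    e=run(g[r,255:365],0)+255; e=e[e>280]
    LO.append((e[0],r)); L.append((e[1],r))
    if len(e)>3 and (r<84 or r>148): Rr.append((e[2],r))
T=[];B=[];TO=[];BO=[]
for c in range(316,332):
    e=run(g[40:190,c],0)+40; TO.append((c,e[0]));T.append((c,e[1]));B.append((c,e[2]));BO.append((c,e[3]))
def fit(pts,z):
    p=plane(w,pts,z,ee)[:,:2]; v=cv2.fitLine(p.astype(np.float32),cv2.DIST_HUBER,0,1e-4,1e-4).ravel(); return p,v
for z in (.012,.044,.053):
    out=[]
    for n,pts in dict(L=L,R=Rr,T=T,B=B,LO=LO,TO=TO,BO=BO).items():
        p,v=fit(pts,z); a=np.degrees(np.arctan2(v[1],v[0])); a=(a+90)%180-90
        m=np.median(p,0) if n!="R" else p.mean(0); out.append((n,np.round(m,4).tolist(),round(float(a),2)))
    print(z,out)
# base long edges & screws in w1? base outline colour edges
w1=load("w1.npz"); e1=(w1["eep"],w1["eer"]); 
h=cv2.cvtColor(w1["image"],cv2.COLOR_RGB2HSV)
red=cv2.inRange(h,(0,180,120),(6,255,255))|cv2.inRange(h,(175,180,120),(180,255,255)); red[:, :380]=0;red[:,490:]=0;red[150:]=0
x,y=np.meshgrid(range(640),range(400)); ys,xs=np.nonzero(red); print("red px",xs.min(),xs.max(),ys.min(),ys.max(),plane(w1,[[np.median(xs),np.median(ys)]],.18,e1))
yel=cv2.inRange(h,(22,150,100),(32,255,255)); yel[150:]=0; yel[:,360:]=0; yel[:,:300]=0; ys,xs=np.nonzero(yel); print("yel",plane(w1,[[xs.mean(),ys.mean()]],.042,e1))
sc=np.float64([[262.5,74],[506.5,69.5],[495.5,140],[267,145.5]]);print("screws",plane(w1,sc,.014,e1))
```

```text
0.012 [('L', [0.5624, 0.1465], 1.6), ('R', [0.5581, 0.125], 1.64), ('T', [0.6094, 0.1335], -89.42), ('B', [0.5143, 0.1331], -90.0), ('LO', [0.5625, 0.1706], 1.33), ('TO', [0.6288, 0.1336], -89.99), ('BO', [0.4947, 0.1331], -90.0)]
0.044 [('L', [0.5626, 0.1456], 1.6), ('R', [0.5587, 0.1262], 1.64), ('T', [0.6048, 0.1339], -89.42), ('B', [0.5193, 0.1336], -90.0), ('LO', [0.5626, 0.1673], 1.33), ('TO', [0.6222, 0.134], -89.99), ('BO', [0.5017, 0.1335], -90.0)]
0.053 [('L', [0.5627, 0.1454], 1.6), ('R', [0.5589, 0.1266], 1.64), ('T', [0.6035, 0.1341], -89.42), ('B', [0.5208, 0.1337], -90.0), ('LO', [0.5627, 0.1663], 1.33), ('TO', [0.6204, 0.1341], -89.99), ('BO', [0.5037, 0.1336], -90.0)]
red px 422 451 89 118 [[ 0.56497375 -0.00862627  0.18      ]]
yel [[0.5626937 0.0891697 0.042    ]]
screws [[ 0.61147584  0.1840807   0.014     ]
 [ 0.61883228 -0.16985612  0.014     ]
 [ 0.51857521 -0.17266731  0.014     ]
 [ 0.50912802  0.1830304   0.014     ]]
```

```bash
cat >> h.py <<'E'
def down(yaw_deg): return (R.from_euler('z',yaw_deg,degrees=True)*R.from_rotvec([np.pi,0,0])).as_rotvec()
BY,SY=-10.8,1.45
SLOT=np.array([.562,.1358])
E
python3 - <<'E'
from station import bot, eoat, sensors, camera
from h import *
b=[.5106,.3469]
bot.move_pose(b+[.16],down(BY)); bot.servo_line(b+[.072],speed=.08); bot.wait(.2)
print(sensors.state()["ee_pos"]); eoat.clamp(35); s=sensors.state(); print(s["clock"],s["width"],s["finger_force"],s["ee_pos"])
bot.servo_line(b+[.175],speed=.12)
bot.move_pose([*SLOT,.175],down(SY)); bot.servo_line([*SLOT,.150],speed=.08); bot.wait(.5)
s=sensors.state(); print(s["clock"],s["width"],s["ee_pos"],s["eef_rot"],down(SY),s["force"],s["moment"])
c=camera("wrist"); np.savez("w4.npz",**c,eep=s["ee_pos"],eer=s["eef_rot"])
cv2.imwrite("pics/w4.png",cv2.resize(c["image"][60:360,160:480,::-1],(640,600)))
E
```

```text
[0.51090924 0.34707381 0.07261756]
9.9917 0.25208856283829334 35.01124441623688 [0.51068564 0.34694574 0.07203901]
12.8417 0.2579842823956662 [0.56212385 0.13574059 0.15022379] [-3.14130397e+00 -3.95248363e-02 -7.03727007e-04] [3.14134115e+00 3.97515125e-02 2.43407812e-18] [-0.07546625 -1.1336859  -1.95537742] [-0.04020761  0.02159289 -0.01950554]
```

View pics/w4.png

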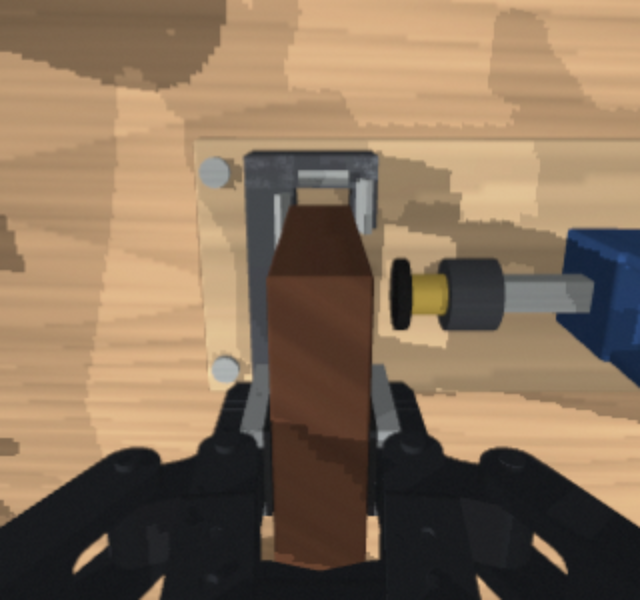

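The held block's lower far edge (crop 293–348, row 205) sits centred between the lips (about 285–357), so it's lined up. I'll lower it in small steps and watch the force.

Run:
```python
from station import bot, eoat, sensors, camera
from h import *
f0=sensors.state()["force"]
for z in [.130,.120,.114,.108,.102,.096,.091,.088,.086,.084,.083]:
    bot.servo_line([*SLOT,z],speed=.06)
    s=sensors.state(); f=s["force"]-f0; print(z,s["ee_pos"].round(4),f.round(1),s["moment"].round(2))
    if abs(f[2])>15 or np.hypot(f[0],f[1])>15: print("STOP"); break
print(s["clock"])
```

```text
0.13 [0.5615 0.1358 0.1291] [-0.5 -0.2  0.5] [ 0.   -0.05 -0.01]
0.12 [0.5616 0.1358 0.1193] [-0.1 -0.2  1.1] [-0.03 -0.03 -0.  ]
0.114 [0.5622 0.1356 0.1139] [ 0.  -0.5  0.3] [-0.27 -0.1  -0.01]
0.108 [0.5614 0.1356 0.1071] [-0.1 -1.   0.2] [-0.32  0.01 -0.02]
0.102 [0.5615 0.1356 0.1012] [-0.4 -2.  -0.5] [-0.35  0.02 -0.1 ]
0.096 [0.5617 0.1356 0.0954] [ 0.2 -2.7 -0.8] [-0.48 -0.   -0.03]
0.091 [0.5619 0.1357 0.0905] [ 0.1 -2.7  0.3] [-0.62 -0.15 -0.06]
0.088 [0.5621 0.1357 0.0878] [ 2.3 -3.6 -1.5] [-0.63 -0.22 -0.06]
0.086 [0.5621 0.1357 0.0859] [ 0.4 -3.   0.2] [-0.74 -0.2  -0.15]
0.084 [0.5621 0.1357 0.084 ] [ 0.2 -3.6  1. ] [-0.82 -0.18 -0.1 ]
0.083 [0.5622 0.1357 0.084 ] [-2.9 -4.7  8.2] [-0.89  0.35 -0.05]
15.9417
```

The block bottoms out at TCP z 0.084, as expected for a seated block. I'll release it, back off and measure the nose gap.

```bash
cat >> h.py <<'E'
a=np.radians(SY); CX=np.array([-np.sin(a),np.cos(a)])
def cl(x,z): return [*(SLOT+CX*x),z]          # clamp x -> world
def top_x(th): return -.170+.095*np.sin(.25-th)
def tcp_x(th): return top_x(th)+.012+.011      # closed pad edge on the round top
TZ=.170; TR=down(SY+90)
E
python3 - <<'E'
from station import bot, eoat, kinematics, sensors, camera
from h import *
eoat.open_gripper(); bot.servo_line([*SLOT,.25],speed=.2)
print(kinematics.solve_ik(cl(-.10,.26),TR),sensors.state()["qpos"])
bot.move_pose(cl(-.10,.26),TR); eoat.clamp(20); bot.servo_line(cl(-.10,TZ),speed=.12); bot.wait(.3)
s=sensors.state(); print(s["clock"],s["ee_pos"],s["force"],s["width"])
c=camera("wrist"); np.savez("w5.npz",**c,eep=s["ee_pos"],eer=s["eef_rot"])
cv2.imwrite("pics/w5.png",c["image"][:,:,::-1])
E
```

```text
[-1.15946131e-01  3.70182350e-02  1.83716603e+00 -4.44089210e-16
  1.26740839e+00 -1.41253405e-01] [6.16418790e-02 7.41591155e-02 1.82001358e+00 4.04869910e-05
 1.25022124e+00 1.60718297e+00]
21.075 [0.56488575 0.03579578 0.17073247] [ 1.09225603 -0.72210298 -0.06897342] -0.0012849909583312895
```

View pics/w5.png

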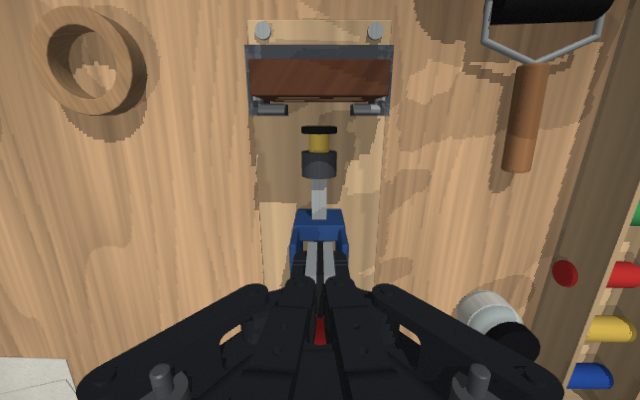

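The block is seated in the holder (rows 58–100). The pad is at (319,130), the yellow nose at rows 133–151 and the dark head at row 165, all clear of each other. I'll write a nose measurement and pump with force feedback.

```bash
cat >> h.py <<'E'
def nose(c,ee):
    """(yellow length mm, gap mm pad front to nominal block face) in clamp x"""
    im=c["image"]; h=cv2.cvtColor(im,cv2.COLOR_RGB2HSV)
    m=cv2.inRange(h,(18,120,60),(34,255,255)); m[:, :295]=0; m[:,345:]=0; m[200:]=0
    m=cv2.morphologyEx(m,cv2.MORPH_OPEN,np.ones((3,3),np.uint8))
    n,lab,st,_=cv2.connectedComponentsWithStats(m)
    k=[i for i in range(1,n) if st[i,4]>20]
    if not k: return None
    k=max(k,key=lambda i:st[i,4]); ys,xs=np.nonzero(lab==k); c0=int(np.median(xs))
    cols=range(c0-5,c0+6); t=np.median([ys[xs==q].min() for q in cols])-.5; b=np.median([ys[xs==q].max() for q in cols])+.5
    p=(plane(c,[[c0,t],[c0,b]],.052,ee)[:,:2]-SLOT)@CX
    return round((p[0]-p[1])*1000,1), round((-.011-p[0])*1000,1)
E
cat > pump.py <<'E'
from station import bot, eoat, sensors, camera
from h import *
B={}
def look():
    s=sensors.state(); c=camera("wrist"); return nose(c,(s["ee_pos"],s["eef_rot"])),c
def fy(): s=sensors.state(); return round(float((s["force"][:2])@CX),2)
E
python3 - <<'E'
from pump import *
w=load("w5.npz"); ee=(w["eep"],w["eer"]); print("free",nose(w,ee), "pad front",((plane(w,[[319,126.5]],.056,ee)[:,:2]-SLOT)@CX), "face",((plane(w,[[319,95],[319,101]],.102,ee)[:,:2]-SLOT)@CX))
print("f free",fy())
for th in [-.05,0,.04,.1,.2,.3,.4,.46]:
    bot.servo_line(cl(tcp_x(th),TZ),speed=.06); print(th,fy())
bot.wait(.1); print(look()[0],fy())
bot.servo_line(cl(tcp_x(-.04),TZ),speed=.12); bot.wait(.2); print(look()[0],fy(),sensors.state()["clock"])
E
```

```text
free (np.float64(16.1), np.float64(27.4)) pad front [-0.03249453] face [-0.0108547  -0.01454443]
f free -0.88
-0.05 -0.14
0 -0.46
0.04 1.41
0.1 2.81
0.2 3.01
0.3 2.21
0.4 2.25
0.46 3.58
(np.float64(14.5), np.float64(16.2)) 2.94
(np.float64(16.4), np.float64(16.2)) 0.33 24.4583
```

Run:
```python
from pump import *
for th in [.05,.2,.3,.36,.4,.43,.46]:
    bot.servo_line(cl(tcp_x(th),TZ),speed=.06); bot.wait(.1); n,c=look(); print(th,n,fy())
    if n and n[0]<10: print("stop"); break
bot.servo_line(cl(tcp_x(-.04),TZ),speed=.12); bot.wait(.2); print(look()[0],fy(),sensors.state()["clock"])
```

```text
0.05 (np.float64(16.1), np.float64(16.1)) 1.87
0.2 (np.float64(15.4), np.float64(14.3)) 1.81
0.3 (np.float64(14.9), np.float64(11.6)) 2.54
0.36 (np.float64(14.6), np.float64(10.3)) 1.93
0.4 (np.float64(14.5), np.float64(9.3)) 3.04
0.43 (np.float64(14.3), np.float64(8.2)) 3.53
0.46 (np.float64(14.8), np.float64(7.0)) 3.52
(np.float64(16.0), np.float64(7.1)) 0.26 28.2833
```

Run:
```python
from pump import *
for th in [.05,.15,.2,.25,.3,.34,.37,.4,.42,.44,.46,.475]:
    bot.servo_line(cl(tcp_x(th),TZ),speed=.06); bot.wait(.1); n,c=look(); ref=np.interp(th,[.05,.2,.3,.4],[16.1,15.4,14.9,14.5])
    pr=ref-n[0] if n else 99; print(th,n,round(pr,1),fy())
    if pr>7: print("stop"); break
s=sensors.state(); print(s["clock"],s["ee_pos"],cl(tcp_x(th),TZ))
cv2.imwrite("pics/w6.png",cv2.resize(c["image"][20:220,200:440,::-1],(720,600)))
```

```text
0.05 (np.float64(15.7), np.float64(7.2)) 0.4 1.07
0.15 (np.float64(16.0), np.float64(6.4)) -0.4 2.83
0.2 (np.float64(15.1), np.float64(5.9)) 0.3 3.72
0.25 (np.float64(13.5), np.float64(5.9)) 1.7 4.9
0.3 (np.float64(12.6), np.float64(5.8)) 2.3 6.08
0.34 (np.float64(11.1), np.float64(6.0)) 3.6 5.01
0.37 (np.float64(9.6), np.float64(6.0)) 5.0 5.97
0.4 (np.float64(8.2), np.float64(6.7)) 6.3 5.84
0.42 (np.float64(8.1), np.float64(6.4)) 6.4 5.93
0.44 (np.float64(7.4), np.float64(6.2)) 7.1 6.77
stop
32.3833 [ 0.56621815 -0.02846791  0.17017468] [np.float64(0.5661737766098104), np.float64(-0.029088778749392336), 0.17]
```

View pics/w6.png

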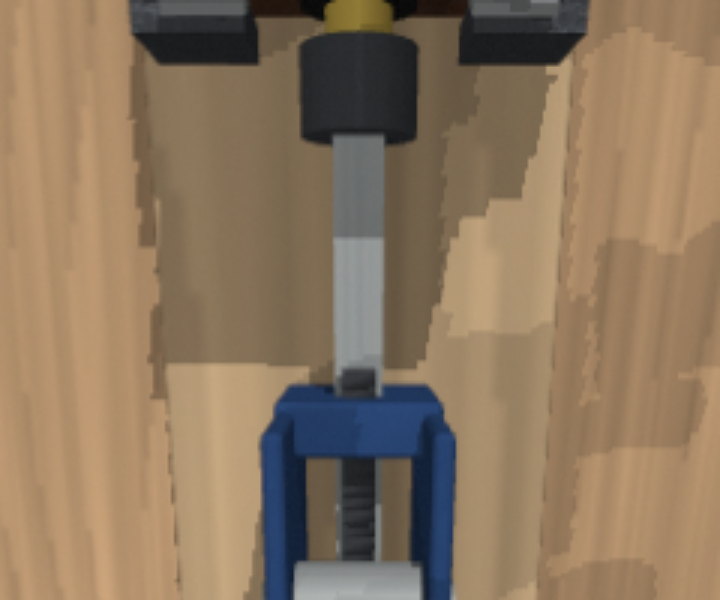

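The pad sits on the block with about 7 mm of yellow left of about 14.5 mm, so the nose is in roughly 7 mm. Trigger travel since contact, (0.44 − 0.20) × 29, agrees. The tool still holds about 6 N on the trigger, so I'm handing in.

```bash
python3 -c "
from pump import *
from station import workorder
print(look()[0],fy()); print(workorder.job_done())"
```

```text
(np.float64(7.4), np.float64(6.2)) 6.49
the job is handed in; nothing more can be done
None
```

I handed the job in with the block seated in the slot and released, the nose pressed in about 7 mm of its 16 mm, and the trigger still held at about 6.5 N; the hand-in returned no verdict.

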